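# Shift the rinse selector into slot three

## Task

On the grey rinse-selector box, push the yellow lever with your fingertips through the H-shaped gate: out of the left leg, across the cross-slot to the right, then forward (away from the two black valve drums on the box's front) until it is fully home in the third slot, the one with the green patch and three dots. Do not let it dip into the fourth slot behind, do not pinch the lever between the fingers, and leave the bottle, jar, vial rack and spanner where they are. Finish with the lever left in the third slot and the hand clear.

Things in the scene. Friction and masses are not known exactly. Their poses are not given: they have to be found in the camera images.
- selector: Fixed grey box, 170 (x) by 160 (y) by 100 mm high; origin: centre of its underside on the bench. Own +x is 'forward', away from the operator; +y is left, -y right. The front face (-x) carries two black-and-silver valve drums of 22 mm radius, reaching 135 mm from the origin and 67 mm above the bench.
- gate (a point): Centre of the H-shaped slot, on the box's flat top, 100 mm above the bench over the box's origin; axes as the box. Two legs along x, centred 22 mm left and right, each 20 mm wide, 60 mm long, joined at the middle by a cross-slot along y, 20 mm wide. Slots: 1 forward left, 2 back left, 3 forward right, 4 back right, marked by one to four dots beyond their ends.
- slot3 (a point): End of the third slot (forward right) at the top plate: 22 mm forward and 22 mm right of the gate's centre. Just beyond it lies the green patch with three white dots.
- lever_pivot (a point): The lever's pivot, inside the box, 30 mm above the bench over the box's origin. The lever leans to any side about it and stays where it is left: no spring, friction, about 2.5 N sideways at the grip moves it. Its 12 mm steel shaft can only go where it fits through the H.
- handle (a point): Middle of the lever's round yellow grip, on its axis, 132 mm from the pivot. The grip is 33 mm in diameter and reaches 37 mm below and 36 mm above this point along the lever. At the slots' ends this point stands about 41 mm left or right and 39 mm forward or back of the gate's centre.
- across (a joint): Sideways lean of the lever, rad: -0.32 in the left leg, 0 upright, +0.32 (stop) in the right leg. Beyond about +-0.26 the shaft is in a leg and may go forward or back; between, only the cross-slot is open.
- fore (a joint): Forward lean of the lever, rad: +0.30 (stop) fully forward, 0 in line with the cross-slot, -0.30 (stop) fully back. To pass through the cross-slot it must be within about +-0.06. It starts anywhere in the left leg, forward or back.
- bottle: Loose amber bottle with white cap, 56 mm across, 125 mm high, upright on the bench left of the box; origin: centre of its underside. Leave alone.
- jar: Loose small clear jar with blue cap, 34 mm across, 50 mm high, upright on the bench right of the box; origin: centre of its underside. Leave alone.
- rack: Loose white vial rack with six holes, 120 by 60 by 45 mm, on the bench right of the box; origin: centre of its underside. Leave alone.
- spanner: Loose steel spanner, 140 mm long, lying on the bench left of the box; origin: near its middle, underside. Leave alone.

How it is judged:
On the way, in this order (a step that is already met when the one before it is completed fails the run):
1. the lever is brought across to the right end of the cross-slot (value of joint across above 0.2 rad and value of joint fore between -0.15 and 0.15 rad).
2. the lever is forward in the third slot (value of joint across above 0.23 rad and value of joint fore above 0.26 rad), for 0.1 s.
At the end, for the whole second after the job is handed in: The lever rests in the third slot: across above 0.23 rad and fore above 0.26 rad (stop at 0.30), at rest, untouched; bottle, jar, rack and spanner within 20 mm of where they stood and upright (all of step 2 and velocity of joint fore between -0.05 and 0.05 rad/s and distance of each of bottle, jar, rack, spanner from where it was at the start of the episode below 0.02 m and angle between each of bottle, jar, rack, spanner's own z axis and vertical below 0.2 rad).
It fails at once if the lever dips into the fourth slot (across above 0.1, fore below -0.17) (value of joint across above 0.1 rad and value of joint fore below -0.17 rad).
It fails at once if the lever is pinched: fingers press on two opposite sides of the grip, over 3 N each ((contact force between the fingers and fore_c1 above 3 N and contact force between the fingers and fore_c2 above 3 N) or (contact force between the fingers and fore_c3 above 3 N and contact force between the fingers and fore_c4 above 3 N)).
It fails at once if the bottle, jar, vial rack or spanner is pushed more than 20 mm, lifted or tipped (distance of any of bottle, jar, rack, spanner from where it was at the start of the episode above 0.02 m or angle between any of bottle, jar, rack, spanner's own z axis and vertical above 0.3 rad).
It also fails if it takes over 54 s, if anything falls off the work surface, if the arm or the gripper's body presses on something with over 40 N, if the wrist force passes 120 N, or if a joint passes its speed limit or range.

## Robot

A 6-joint arm with a two-finger parallel gripper is mounted at the origin on the work surface. World frame = base frame: x ahead of the robot, y to its left, z up, the work surface at z = 0. Lengths are in m, angles in rad, forces in N, time in s.
With the tool pointing down it reaches from about 0.325 to 0.775 m from the base axis. Payload 9.3 kg.
Tool frame: the origin (TCP) lies between the finger pads; the fingertips stand 22 mm ahead of it and the grasp point (between the pads) lies 3 mm ahead of it (tip_extent is the distance from the TCP to the fingertips, in m); y points along the fingers, x is the direction in which the jaws open and shut, and the axes are right-handed (so a half turn about y gives the same grasp; the last joint's range is limited). The gripper opens to 85 mm and grips with 20 to 120 N. Pads are 22 mm wide; open, the fingers measure 114 mm over their backs; the gripper's body (76 mm by 85 mm) begins 54 mm behind the grasp point. The pads swing forward as they close: fully open they stand 13 mm farther back than shut.
Start: joints at [-1.368, 0.259, 0.021, 1.334, 0, 1.418], TCP at [0.192, -0.516, 0.253] pointing down, gripper open.
Joint ranges: [-3.04, 3.04], [-0.91, 1.82], [-1.04, 1.36], [-1.92, 1.95], [-1.52, 1.45], [-3.14, 3.14]. Speed limits (rad/s): [2.22, 2.22, 2.79, 3.14, 3.14, 3.14].

## Interface

Orientations are given as a unit quaternion [w, x, y, z].
In Python, from plant import read_state, snapshot, sign_off, search_frame, tip_extent gives the robot as it stands. The module is installed in compiled form; this text tells all that it offers.
- The arm moves only by the tool send_rows, never from a script. Its argument "commands" is a list of rows, each an object of numbers: "hand": the gripper's target within -1 to 1 (fully open at 1, half-way at 0, shut at -1); "dx", "dy", "dz": the shift along the tool's x, y, z in cm; "yaw": the turn about the tool's y in rad. A call has 1 to 10 rows; each row is the pose to reach, as a shift and turn from the pose commanded when the call began, along the tool's axes at that moment; what a row does not reach only later rows make up. A row lasts 1/8 s, in which the tool goes at most 62.5 mm and 10.7 degrees, less where a joint would pass 70% of its speed; a pose out of reach is approached as far as the arm can. A call with a gripper value outside its range is refused whole. The fingers move at their own pace and stop on an object; "squeeze" is the grip in N (left out, the last holds). Time passes only in rows, so rows that repeat a pose let the fingers close. It gives the time, the measured TCP pose, the force and the opening at its end, in the units of the state.
- read_state(): the state, without advancing time (a new reading comes with each control period).
- snapshot(name): name is "scene" or "top"; returns a dict with "frame" (400x640x3 uint8, red, green, blue), "camera_matrix" (3x3 intrinsics, pixels), "rvec" (rotation vector, rad) and "tvec" (3), from world to camera coordinates, as OpenCV has them. Camera axes: x right, y down, z forward; pixel columns grow to the right and rows downward; lengths in m; the calibration is good to about 2 mm. A picture is of the moment at which its call begins. There is no depth.
- sign_off(): hands the job in, once; it reports no verdict.
Trained networks look in a picture, given as the dict that the camera call returned (one of the last four; its "shot" number tells which), for a name from the list of things; names that differ only in an ending like _2 or _b are one class to them, and where a whole thing is asked for, a point or a joint stands for the part that bears it (a point fixed in the world has none). Each returns a list of dicts, best first, with "confidence" (0 to 1); they miss things now and then, are a little off and sometimes report something else, mostly with a low value. They report only what shows in the picture. A call takes as long as a camera call.
- search_frame(query, picture): "point" ([x, y, z] in m, in the coordinates of the camera as it stood for that picture, good to about 4 mm: the middle of the surface that is visible of it).
The state is a dict: "clock": time; "q": joint angles; "qd": joint speeds; "effort": joint torques, N m; "tcp_pos": TCP position; "orientation": TCP orientation; "ft_force": force on the tool from outside, world axes, zero at the start; "torque": the same for the moment, N m; "finger_gap": finger opening in m.
Only numpy, scipy, OpenCV 4.12 (cv2) and the standard library are available. Lean on these libraries where they do the work, as an engineer would, in place of code of your own. Each camera call takes 0.05 s, during which the arm holds its last target.

## Working session

There is one attempt and no reset: what is moved stays moved. The work goes in short steps, Python scripts to look and compute and a tool call to move; the robot and the scene stay as the last step left them, time stands still between calls to the robot, and variables do not carry over. Pictures are saved under pics/ and viewed, and the job is handed in when it is done.

Besides the shell and the picture viewer there is one more tool, called after "Call:" as name(argument=value, ...), one argument or row to a line, values as JSON. send_rows: Moves the arm, as the interface text tells. Its arguments: {"type":"object","properties":{"commands":{"type":"array"},"squeeze":{"type":"number"}},"required":["commands"]}

```bash
mkdir -p pics; cat > h.py <<'E'
import numpy as np,cv2,json
from plant import *
def cam(n):
    s=snapshot(n); R=cv2.Rodrigues(np.array(s["rvec"],float))[0]; t=np.array(s["tvec"],float).ravel()
    return s,R,t
def save(s,f): cv2.imwrite(f,s["frame"][:,:,::-1])
def w(p,R,t): return R.T@(np.array(p)-t)
def proj(P,s): return cv2.projectPoints(np.array(P,float).reshape(-1,3),np.array(s["rvec"],float),np.array(s["tvec"],float),np.array(s["camera_matrix"],float),None)[0].reshape(-1,2)
def ray(px,z,s,R,t):
    d=R.T@np.linalg.solve(np.array(s["camera_matrix"]),[px[0],px[1],1]); c=-R.T@t
    return c+d*(z-c[2])/d[2]
E
python3 - <<'E'
from h import *
st=read_state(); print(st, tip_extent if not callable(tip_extent) else tip_extent())
for n in("scene","top"):
    s,R,t=cam(n); save(s,f"pics/{n}0.png"); print(n,"cam at",-R.T@t)
    for q in("selector","handle","bottle","jar","rack","spanner"):
        for d in search_frame(q,s)[:2]: print(q,d["confidence"],w(d["point"],R,t).round(3),proj(w(d["point"],R,t),s).round())
E
```

```text
{'clock': 0.0, 'q': array([-1.36759416e+00,  2.59204391e-01,  2.07527372e-02,  1.33367949e+00,
        8.68563972e-06,  1.41822233e+00]), 'qd': array([-0.00101225, -0.00130007,  0.00045182, -0.00166641,  0.00100691,
       -0.00010757]), 'effort': array([-2.11648185e-03, -5.55637586e+01,  3.44522309e+01,  1.37316258e-02,
       -3.80271804e-04,  9.63347844e-06]), 'tcp_pos': array([ 0.19153598, -0.51530925,  0.25265596]), 'orientation': array([ 0.58091273, -0.58025798,  0.40397395, -0.40329409]), 'ft_force': array([ 0.14261363,  0.19481817, -0.18033805]), 'torque': array([ 0.00648365,  0.01489159, -0.06459325]), 'finger_gap': 0.08527804022124796} 0.022
scene cam at [1.16832544 0.05229147 0.97975751]
selector 0.86 [ 0.623 -0.131  0.105] [[259. 213.]]
handle 0.92 [ 0.58  -0.103  0.162] [[269. 187.]]
bottle 0.95 [0.679 0.03  0.085] [[319. 238.]]
jar 0.69 [ 0.701 -0.293  0.048] [[196. 247.]]
rack 0.83 [ 0.541 -0.3    0.049] [[206. 197.]]
spanner 0.71 [0.526 0.012 0.005] [[315. 205.]]
spanner 0.39 [ 0.623 -0.133  0.1  ] [[258. 214.]]
top cam at [0.52058131 0.03007805 1.1079751 ]
selector 0.93 [ 0.59  -0.13   0.099] [[410. 189.]]
handle 0.58 [ 0.571 -0.092  0.184] [[397. 196.]]
handle 0.5 [ 0.593 -0.132  0.102] [[411. 187.]]
bottle 0.65 [0.661 0.036 0.089] [[328. 156.]]
bottle 0.47 [ 0.592 -0.134  0.097] [[412. 188.]]
jar 0.78 [ 0.688 -0.287  0.053] [[479. 143.]]
rack 0.18 [0.529 0.017 0.006] [[337. 221.]]
spanner 0.73 [0.529 0.015 0.008] [[338. 221.]]
```

```bash
python3 - <<'E'
import cv2
a=cv2.imread("pics/scene0.png");cv2.imwrite("pics/scene0z.png",cv2.resize(a[130:330,130:400],None,fx=2.9,fy=2.9,interpolation=cv2.INTER_CUBIC))
a=cv2.imread("pics/top0.png");cv2.imwrite("pics/top0z.png",cv2.resize(a[100:300,290:540],None,fx=3,fy=3,interpolation=cv2.INTER_CUBIC))
E
```

```text
(no output)
```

View pics/scene0z.png

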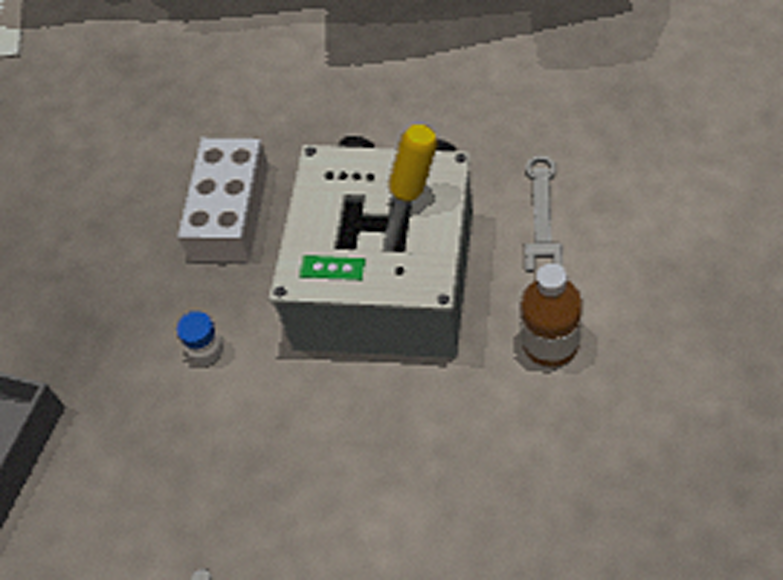

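View pics/top0z.png

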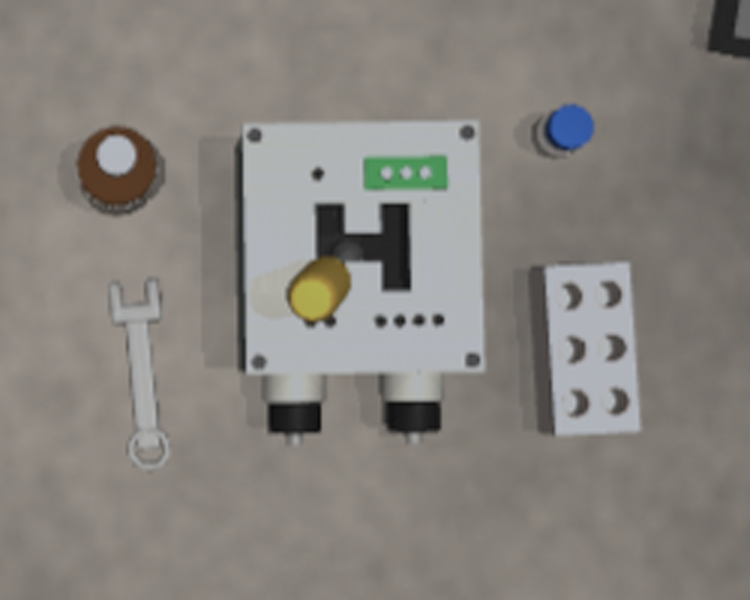

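```bash
python3 - <<'E'
from h import *
from scipy.optimize import least_squares
C=[[.085,.08],[.085,-.08],[-.085,-.08],[-.085,.08]]
for n,px in(("top",np.array([(244,123),(480,122),(485,372),(246,374)])/3+[290,100]),("scene",np.array([(458,305),(272,298),(303,145),(470,150)])/2.9+130)):
    s,R,t=cam(n); P=np.array([ray(p,.1,s,R,t) for p in px])[:,:2]
    c=P.mean(0); yaw=np.mean([np.arctan2(*(P[i]-P[j])[::-1]) for i,j in((0,3),(1,2))]); 
    print(n,c.round(4),"yaw",yaw.round(4),np.linalg.norm(P-np.roll(P,1,0),axis=1).round(3))
    tip={"top":(315/3+290,297/3+100),"scene":(420/2.9+130,132/2.9+130)}[n]
    for a in(.32,):
      for f in np.arange(-.3,.31,.1):
        # handle-top centre = pivot + 0.168*dir
        d=np.array([np.tan(f),np.tan(.32),1]);d/=np.linalg.norm(d)
        cy,sy=np.cos(yaw),np.sin(yaw)
        D=np.array([cy*d[0]-sy*d[1],sy*d[0]+cy*d[1],d[2]])
        print(f.round(2),(proj(np.r_[c,.03]+.168*D,s)[0]-tip).round(1), (np.r_[c,.03]+.132*D).round(3))
E
```

```text
top [ 0.6029 -0.1331] yaw -0.0119 [0.17  0.16  0.169 0.161]
-0.3 [-3.6  5.2] [ 0.566 -0.093  0.15 ]
-0.2 [-4.1 -3.3] [ 0.578 -0.092  0.153]
-0.1 [ -4.5 -11.9] [ 0.591 -0.092  0.155]
0.0 [ -4.7 -20.5] [ 0.603 -0.092  0.155]
0.1 [ -4.7 -29. ] [ 0.616 -0.092  0.155]
0.2 [ -4.5 -37.4] [ 0.628 -0.093  0.153]
0.3 [ -4.2 -45.4] [ 0.641 -0.094  0.15 ]
scene [ 0.5992 -0.132 ] yaw 0.0173 [0.169 0.163 0.168 0.16 ]
-0.3 [ 2.9 -2.1] [ 0.561 -0.093  0.15 ]
-0.2 [2.7 1.9] [ 0.574 -0.092  0.153]
-0.1 [2.3 6.4] [ 0.586 -0.091  0.155]
0.0 [ 1.8 11.4] [ 0.599 -0.09   0.155]
0.1 [ 1.1 16.8] [ 0.611 -0.09   0.155]
0.2 [ 0.3 22.6] [ 0.623 -0.091  0.153]
0.3 [-0.6 28.8] [ 0.636 -0.092  0.15 ]
```

```bash
cat >> h.py <<'E'
from scipy.spatial.transform import Rotation as Ro
def tool():
    st=read_state(); q=st["orientation"]; return st,Ro.from_quat([q[1],q[2],q[3],q[0]]).as_matrix()
def shift(*targets):
    st,R=tool()
    for T in targets: print(T,"-> d cm",(R.T@(np.array(T)-st["tcp_pos"])*100).round(2))
def report():
    st,R=tool(); print("t",st["clock"],"tcp",st["tcp_pos"].round(4),"F",st["ft_force"].round(2),"gap",round(st["finger_gap"],4)); return st,R
E
python3 - <<'E'
from h import *
st,R=report(); print(R.round(3)); shift([.2,-.5,.26],[.5,-.09,.26])
E
```

```text
t 0.8 tcp [ 0.1916 -0.5156  0.2533] F [-0.92 -1.28 -0.76] gap 0.0854
[[ 0.348  0.     0.937]
 [-0.937 -0.     0.348]
 [ 0.    -1.     0.   ]]
[0.2, -0.5, 0.26] -> d cm [-1.17 -0.67  1.33]
[0.5, -0.09, 0.26] -> d cm [-29.15  -0.67  43.73]
```

Call:
send_rows(
  commands=[
    {"hand": -1, "dx": -3, "dy": -1, "dz": 4.5, "yaw": 0.18},
    {"hand": -1, "dx": -6, "dy": -1, "dz": 9, "yaw": 0.356},
    {"hand": -1, "dx": -9, "dy": -1, "dz": 13.5, "yaw": 0.356},
    {"hand": -1, "dx": -12, "dy": -1, "dz": 18, "yaw": 0.356},
    {"hand": -1, "dx": -15, "dy": -1, "dz": 22.5, "yaw": 0.356},
    {"hand": -1, "dx": -18, "dy": -1, "dz": 27, "yaw": 0.356},
    {"hand": -1, "dx": -21, "dy": -1, "dz": 31.5, "yaw": 0.356},
    {"hand": -1, "dx": -24, "dy": -1, "dz": 36, "yaw": 0.356},
    {"hand": -1, "dx": -27, "dy": -1, "dz": 40.5, "yaw": 0.356},
    {"hand": -1, "dx": -29.2, "dy": -1, "dz": 43.7, "yaw": 0.356},
  ],
)

```text
clock: 2.05
tcp_pos: [0.5005, -0.0877, 0.2634]
orientation: [0.5, -0.5, 0.5, -0.5]
ft_force: [-0.5, -0.1, -0.8]
finger_gap: -0.0001
```

```bash
python3 - <<'E'
from h import *
st,R=report(); print(R.round(3),st["q"].round(2)); shift([.52,-.092,.25],[.52,-.092,.172])
s,_,_=cam("scene");save(s,"pics/a.png")
E
```

```text
t 2.05 tcp [ 0.5005 -0.0877  0.2634] F [-0.47 -0.1  -0.79] gap -0.0001
[[ 0.001  0.     1.   ]
 [-1.    -0.     0.001]
 [ 0.    -1.     0.   ]] [-0.34  0.18 -0.05  1.33  0.    2.8 ]
[0.52, -0.092, 0.25] -> d cm [0.44 1.34 1.95]
[0.52, -0.092, 0.172] -> d cm [0.44 9.14 1.95]
```

View pics/a.png

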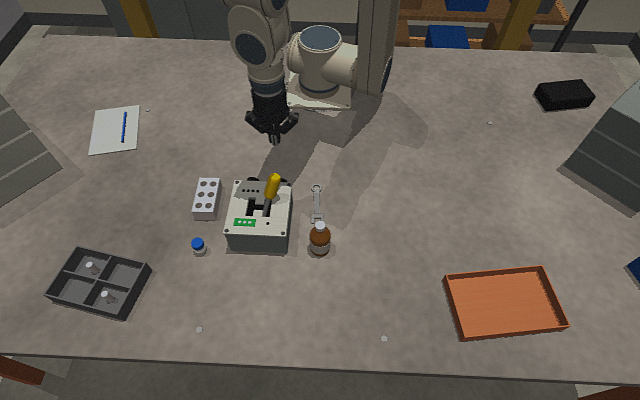

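Call:
send_rows(
  commands=[
    {"hand": -1, "dx": 0, "dy": 3, "dz": 1},
    {"hand": -1, "dx": 0, "dy": 6, "dz": 1},
    {"hand": -1, "dx": 0, "dy": 9.1, "dz": 1},
    {"hand": -1, "dx": 0, "dy": 9.1, "dz": 1},
  ],
)

```text
invalid input
```

Call:
send_rows(
  commands=[
    {"hand": -1, "dz": 0.8},
    {"hand": -1, "dz": 1.6},
    {"hand": -1, "dz": 2.2},
    {"hand": -1, "dz": 2.8},
    {"hand": -1, "dz": 3.4},
    {"hand": -1, "dz": 4},
    {"hand": -1, "dz": 4.5},
    {"hand": -1, "dz": 5},
    {"hand": -1, "dz": 5.4},
    {"hand": -1, "dz": 5.4},
  ],
)

```text
invalid input
```

```bash
cat >> h.py <<'E'
def look(tag):
    st,R=report()
    for n,(y0,y1,x0,x1) in(("scene",(130,330,130,400)),("top",(80,280,290,540))):
        s,Rc,t=cam(n); cv2.imwrite(f"pics/{tag}_{n}.png",cv2.resize(s["frame"][y0:y1,x0:x1,::-1],None,fx=2.9,fy=2.9,interpolation=cv2.INTER_CUBIC))
        for d in search_frame("handle",s)[:2]: print(n,"handle",d["confidence"],w(d["point"],Rc,t).round(3))
E
python3 -c "from h import *;look('b')"
```

```text
t 2.1 tcp [ 0.5021 -0.0852  0.2632] F [-0.59  1.55 -0.43] gap 0.0004
scene handle 0.75 [ 0.581 -0.098  0.16 ]
top handle 0.55 [ 0.576 -0.09   0.185]
```

View pics/b_scene.png

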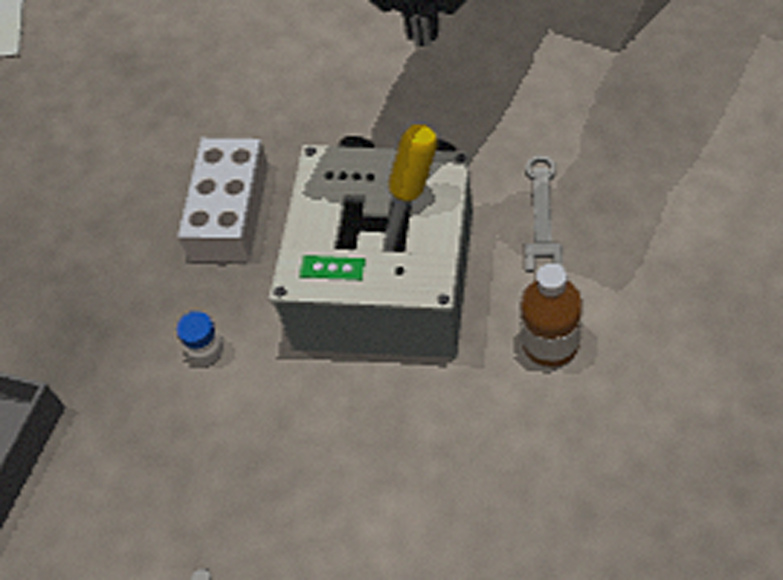

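View pics/b_top.png

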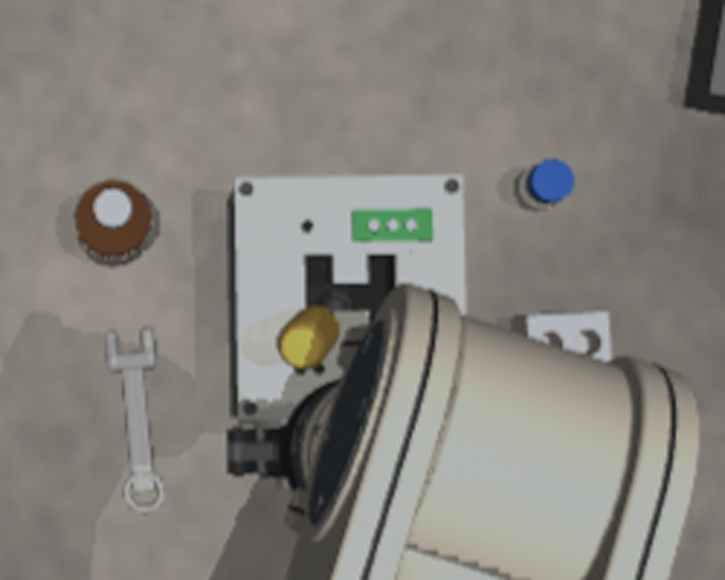

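Call:
send_rows(
  commands=[
    {"hand": -1, "dx": 0, "dy": 3, "dz": 1, "yaw": 0},
    {"hand": -1, "dx": 0, "dy": 6, "dz": 1, "yaw": 0},
    {"hand": -1, "dx": 0, "dy": 9.1, "dz": 1, "yaw": 0},
    {"hand": -1, "dx": 0, "dy": 9.1, "dz": 1, "yaw": 0},
  ],
)

```text
clock: 2.8
tcp_pos: [0.5079, -0.0904, 0.1708]
orientation: [0.499, -0.5, 0.502, -0.499]
ft_force: [-0.1, 0.5, 0.0]
finger_gap: -0.0001
```

```bash
python3 -c "from h import *;look('b2')"
```

```text
t 2.8 tcp [ 0.5079 -0.0904  0.1708] F [-0.05  0.48  0.04] gap -0.0001
scene handle 0.88 [ 0.581 -0.101  0.163]
scene handle 0.71 [ 0.624 -0.131  0.099]
top handle 0.65 [ 0.573 -0.091  0.186]
```

View pics/b2_scene.png

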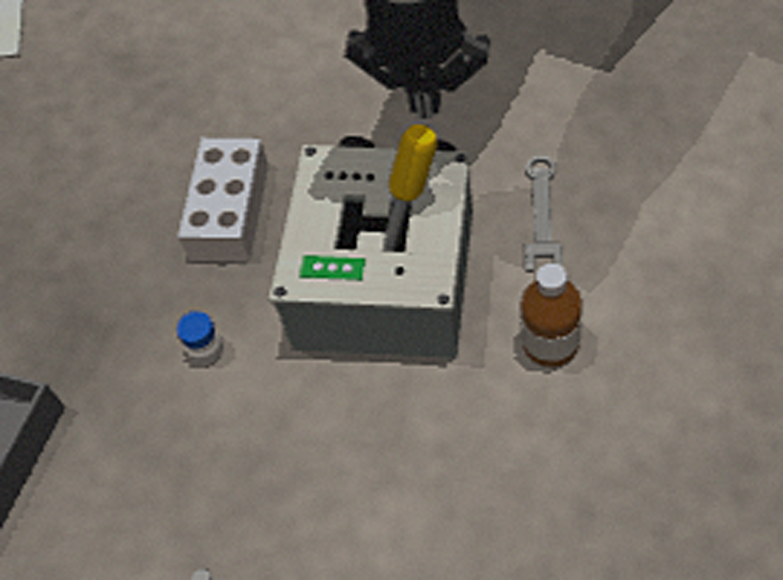

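Call:
send_rows(
  commands=[
    {"hand": -1, "dx": 0, "dy": 0, "dz": 0.8, "yaw": 0},
    {"hand": -1, "dx": 0, "dy": 0, "dz": 1.6, "yaw": 0},
    {"hand": -1, "dx": 0, "dy": 0, "dz": 2.2, "yaw": 0},
    {"hand": -1, "dx": 0, "dy": 0, "dz": 2.8, "yaw": 0},
    {"hand": -1, "dx": 0, "dy": 0, "dz": 3.4, "yaw": 0},
    {"hand": -1, "dx": 0, "dy": 0, "dz": 4.0, "yaw": 0},
    {"hand": -1, "dx": 0, "dy": 0, "dz": 4.5, "yaw": 0},
    {"hand": -1, "dx": 0, "dy": 0, "dz": 5.0, "yaw": 0},
    {"hand": -1, "dx": 0, "dy": 0, "dz": 5.5, "yaw": 0},
    {"hand": -1, "dx": 0, "dy": 0, "dz": 5.8, "yaw": 0},
  ],
)

```text
clock: 4.25
tcp_pos: [0.5678, -0.0897, 0.1722]
orientation: [-0.5, 0.5, -0.5, 0.5]
ft_force: [-2.2, 0.3, 1.5]
finger_gap: 0.0001
```

```bash
python3 -c "from h import *;look('c')"
```

```text
t 4.25 tcp [ 0.5678 -0.0897  0.1722] F [-2.24  0.3   1.53] gap 0.0001
scene handle 0.79 [ 0.605 -0.096  0.168]
```

View pics/c_scene.png

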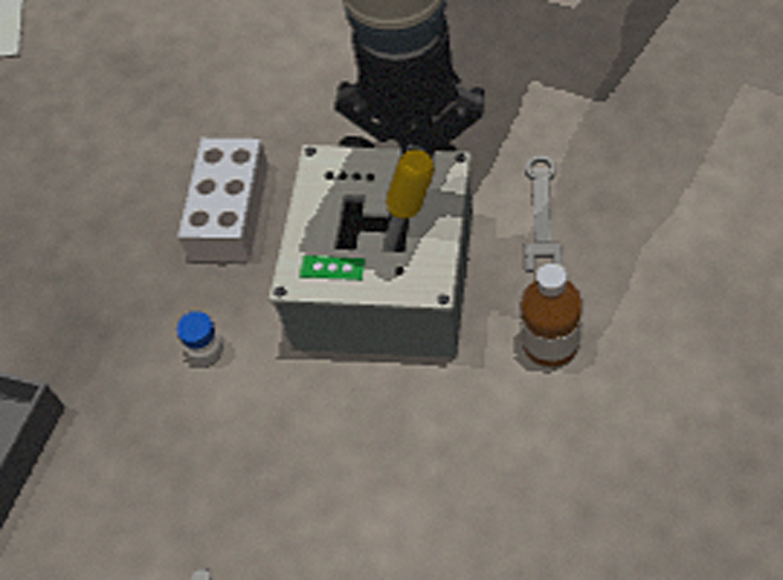

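View pics/c_top.png

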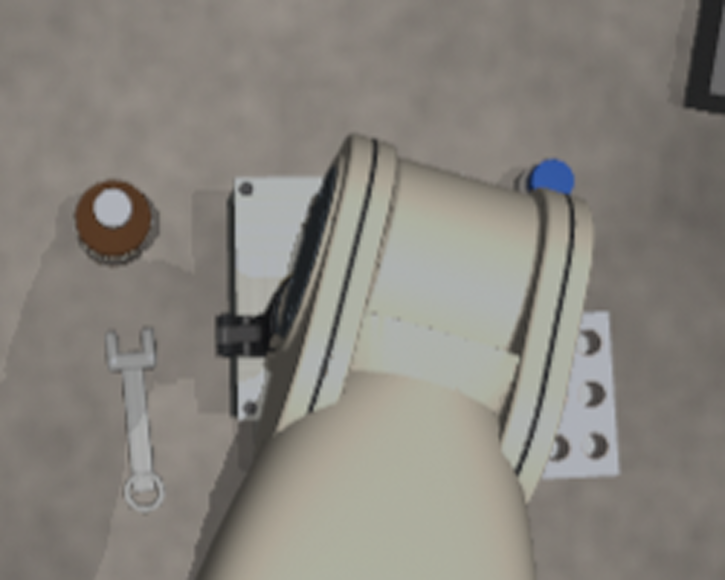

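Call:
send_rows(
  commands=[
    {"hand": -1, "dx": 0, "dy": 0, "dz": 0.3, "yaw": 0},
    {"hand": -1, "dx": 0, "dy": 0, "dz": 0.6, "yaw": 0},
    {"hand": -1, "dx": 0, "dy": 0, "dz": 0.6, "yaw": 0},
  ],
)

```text
clock: 4.82
tcp_pos: [0.5737, -0.0896, 0.1725]
orientation: [-0.5, 0.5, -0.5, 0.5]
ft_force: [-2.1, 1.4, 3.7]
finger_gap: 0.0001
```

Call:
send_rows(
  commands=[
    {"hand": -1, "dx": 0, "dy": 0, "dz": -2, "yaw": 0},
    {"hand": -1, "dx": 0, "dy": 0, "dz": -4, "yaw": 0},
    {"hand": -1, "dx": 0, "dy": -4, "dz": -5, "yaw": 0},
    {"hand": -1, "dx": 0, "dy": -8, "dz": -5, "yaw": 0},
    {"hand": -1, "dx": -2, "dy": -8, "dz": -5, "yaw": -0.18},
    {"hand": -1, "dx": -4, "dy": -8, "dz": -5, "yaw": -0.36},
    {"hand": -1, "dx": -6, "dy": -8, "dz": -5, "yaw": -0.54},
    {"hand": -1, "dx": -8, "dy": -8, "dz": -5, "yaw": -0.72},
    {"hand": -1, "dx": -8, "dy": -8, "dz": -5, "yaw": -0.9},
  ],
)

```text
clock: 5.95
tcp_pos: [0.5237, -0.0085, 0.2523]
orientation: [0.669, -0.668, 0.23, -0.231]
ft_force: [0.2, -0.3, 0.1]
finger_gap: 0.0001
```

```bash
python3 - <<'E'
from h import *
look('d'); st,R=tool(); print(R.round(3),st["q"].round(2))
E
```

```text
t 5.95 tcp [ 0.5237 -0.0085  0.2523] F [ 0.18 -0.31  0.08] gap 0.0001
scene handle 0.83 [ 0.608 -0.097  0.173]
top handle 0.54 [ 0.616 -0.089  0.191]
top handle 0.28 [ 0.636 -0.167  0.099]
[[ 0.781  0.     0.625]
 [-0.625 -0.     0.781]
 [ 0.    -1.     0.   ]] [-0.18  0.21 -0.04  1.32 -0.    2.07]
```

View pics/d_scene.png

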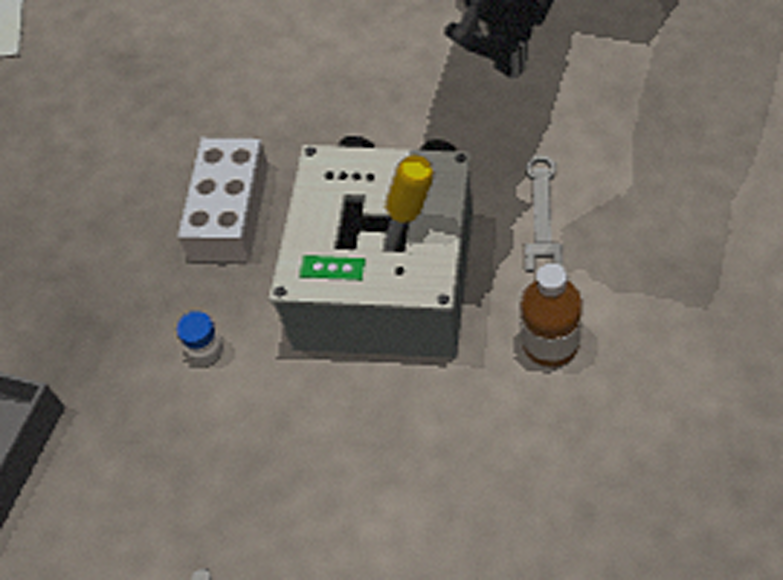

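View pics/d_top.png

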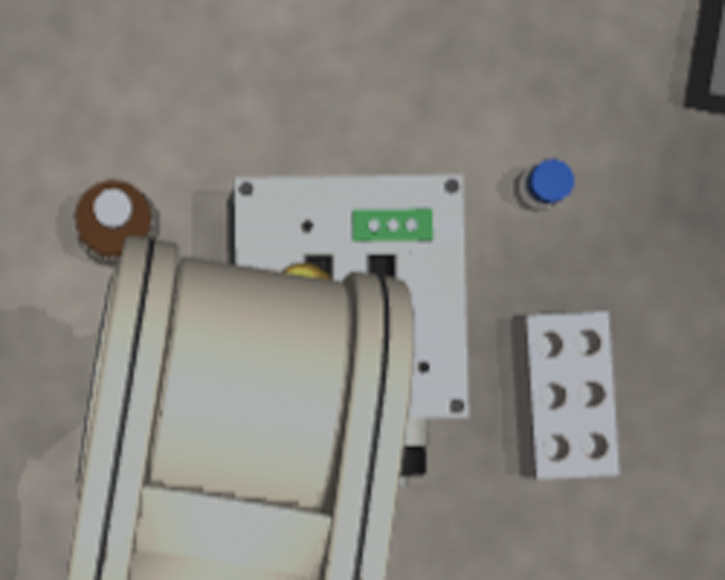

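Call:
send_rows(
  commands=[
    {"hand": -1, "dx": 1.6, "dy": 0, "dz": 1.1, "yaw": -0.18},
    {"hand": -1, "dx": 3.2, "dy": 0, "dz": 2.2, "yaw": -0.36},
    {"hand": -1, "dx": 4.8, "dy": 0, "dz": 3.3, "yaw": -0.54},
    {"hand": -1, "dx": 6.5, "dy": 0, "dz": 4.4, "yaw": -0.675},
    {"hand": -1, "dx": 6.5, "dy": 0, "dz": 4.4, "yaw": -0.675},
  ],
)

```text
clock: 6.78
tcp_pos: [0.6026, -0.0161, 0.2514]
orientation: [0.707, -0.707, 0.0, 0.0]
ft_force: [-0.2, -0.8, 1.1]
finger_gap: -0.0
```

```bash
python3 - <<'E'
from h import *
look('e'); st,R=tool(); print(R.round(3),st["q"].round(2));shift([.602,-.02,.172],[.602,-.14,.172])
E
```

```text
t 6.775 tcp [ 0.6026 -0.0161  0.2514] F [-0.21 -0.75  1.1 ] gap -0.0
scene handle 0.61 [ 0.609 -0.096  0.171]
top handle 0.31 [ 0.526 -0.296  0.042]
[[ 1.    -0.    -0.001]
 [ 0.001 -0.     1.   ]
 [-0.    -1.    -0.   ]] [-0.17  0.35  0.15  1.37 -0.    1.4 ]
[0.602, -0.02, 0.172] -> d cm [ 0.09  8.04 -0.44]
[0.602, -0.14, 0.172] -> d cm [  0.08   8.04 -12.44]
```

View pics/e_scene.png

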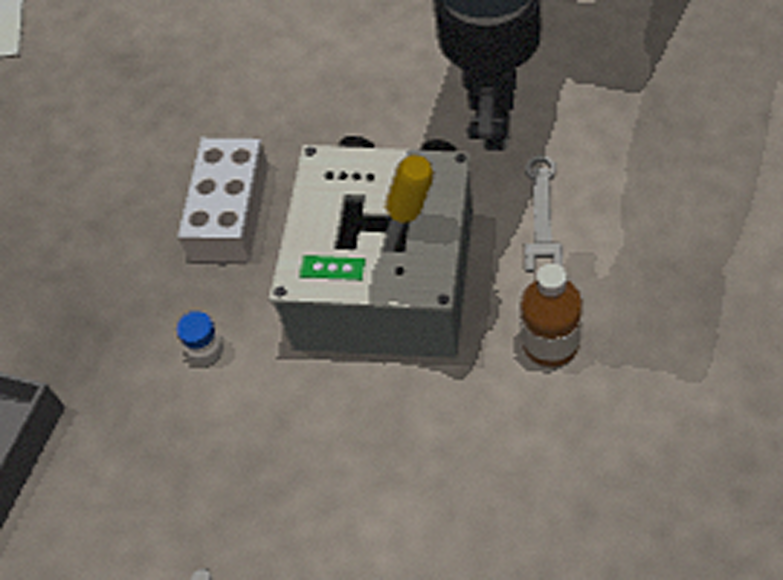

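Call:
send_rows(
  commands=[
    {"hand": -1, "dx": 0, "dy": 3, "dz": -0.2, "yaw": 0},
    {"hand": -1, "dx": 0, "dy": 6, "dz": -0.2, "yaw": 0},
    {"hand": -1, "dx": 0, "dy": 8, "dz": -0.2, "yaw": 0},
    {"hand": -1, "dx": 0, "dy": 8, "dz": -1, "yaw": 0},
    {"hand": -1, "dx": 0, "dy": 8, "dz": -2, "yaw": 0},
    {"hand": -1, "dx": 0, "dy": 8, "dz": -3, "yaw": 0},
    {"hand": -1, "dx": 0, "dy": 8, "dz": -4, "yaw": 0},
    {"hand": -1, "dx": 0, "dy": 8, "dz": -5, "yaw": 0},
  ],
)

```text
clock: 7.98
tcp_pos: [0.6021, -0.0661, 0.1728]
orientation: [0.707, -0.707, -0.002, 0.001]
ft_force: [-0.0, 2.9, 0.6]
finger_gap: 0.0001
```

```bash
python3 - <<'E'
from h import *
look('f')
E
```

```text
t 7.975 tcp [ 0.6021 -0.0661  0.1728] F [-0.02  2.92  0.59] gap 0.0001
scene handle 0.73 [ 0.609 -0.105  0.167]
```

View pics/f_scene.png

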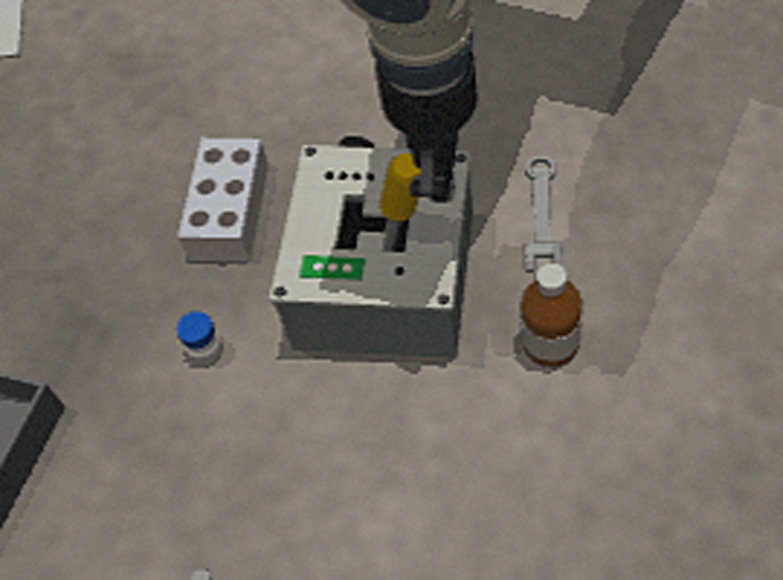

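Call:
send_rows(
  commands=[
    {"hand": -1, "dx": 0, "dy": 0, "dz": -0.7, "yaw": 0},
    {"hand": -1, "dx": 0, "dy": 0, "dz": -1.4, "yaw": 0},
    {"hand": -1, "dx": 0, "dy": 0, "dz": -2.1, "yaw": 0},
    {"hand": -1, "dx": 0, "dy": 0, "dz": -2.8, "yaw": 0},
    {"hand": -1, "dx": 0, "dy": 0, "dz": -3.5, "yaw": 0},
    {"hand": -1, "dx": 0, "dy": 0, "dz": -4.2, "yaw": 0},
    {"hand": -1, "dx": 0, "dy": 0, "dz": -4.8, "yaw": 0},
    {"hand": -1, "dx": 0, "dy": 0, "dz": -5.4, "yaw": 0},
  ],
)

```text
clock: 9.18
tcp_pos: [0.6022, -0.12, 0.1723]
orientation: [0.707, -0.707, -0.001, 0.001]
ft_force: [-0.7, 3.0, 2.1]
finger_gap: -0.0001
```

Call:
send_rows(
  commands=[
    {"hand": -1, "dx": 0, "dy": 0, "dz": -0.4, "yaw": 0},
    {"hand": -1, "dx": 0, "dy": 0, "dz": -0.8, "yaw": 0},
    {"hand": -1, "dx": 0, "dy": 0, "dz": -1.2, "yaw": 0},
    {"hand": -1, "dx": 0, "dy": 0, "dz": -1.6, "yaw": 0},
    {"hand": -1, "dx": 0, "dy": 0, "dz": -1.8, "yaw": 0},
  ],
)

```text
clock: 9.8
tcp_pos: [0.6023, -0.1378, 0.1721]
orientation: [0.707, -0.707, -0.001, 0.001]
ft_force: [-0.4, 2.3, -1.4]
finger_gap: -0.0001
```

```bash
python3 - <<'E'
from h import *
look('g')
E
```

```text
t 9.8 tcp [ 0.6023 -0.1378  0.1721] F [-0.39  2.29 -1.44] gap -0.0001
scene handle 0.79 [ 0.61  -0.169  0.167]
```

View pics/g_scene.png

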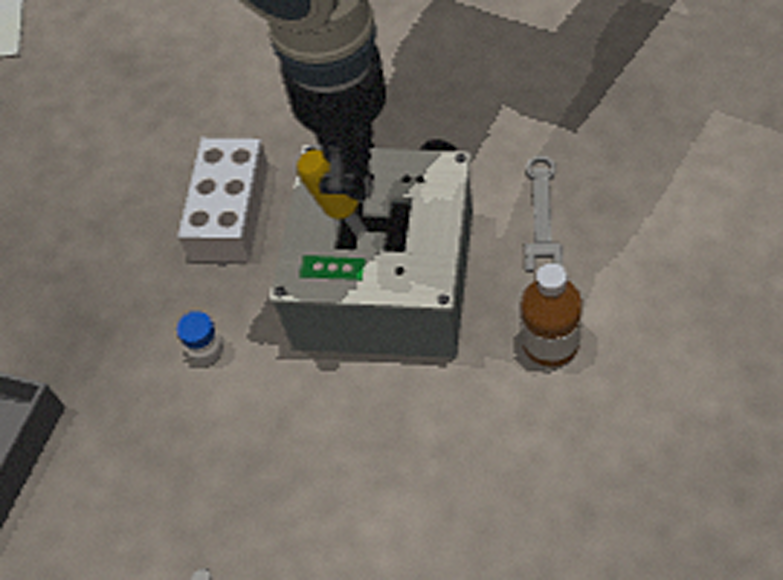

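Call:
send_rows(
  commands=[
    {"hand": -1, "dx": 0, "dy": 0, "dz": -0.3, "yaw": 0},
    {"hand": -1, "dx": 0, "dy": 0, "dz": -0.6, "yaw": 0},
    {"hand": -1, "dx": 0, "dy": 0, "dz": -0.6, "yaw": 0},
  ],
)

```text
clock: 10.38
tcp_pos: [0.6023, -0.1439, 0.1723]
orientation: [-0.707, 0.707, 0.001, -0.001]
ft_force: [-0.3, 1.5, -0.3]
finger_gap: -0.0001
```

Call:
send_rows(
  commands=[
    {"hand": -1, "dx": 0, "dy": 0, "dz": -0.15, "yaw": 0},
    {"hand": -1, "dx": 0, "dy": 0, "dz": -0.3, "yaw": 0},
    {"hand": -1, "dx": 0, "dy": 0, "dz": -0.3, "yaw": 0},
  ],
)

```text
clock: 10.75
tcp_pos: [0.6023, -0.1464, 0.1722]
orientation: [0.707, -0.707, -0.001, 0.001]
ft_force: [-0.2, 4.4, -0.5]
finger_gap: 0.0
```

Call:
send_rows(
  commands=[
    {"hand": -1, "dx": 0, "dy": 0, "dz": 2, "yaw": 0},
    {"hand": -1, "dx": 0, "dy": 0, "dz": 5, "yaw": 0},
    {"hand": -1, "dx": 0, "dy": -4, "dz": 5, "yaw": 0},
    {"hand": -1, "dx": 0, "dy": -8, "dz": 5, "yaw": 0},
    {"hand": -1, "dx": -4, "dy": -8, "dz": 5, "yaw": 0.18},
    {"hand": -1, "dx": -9, "dy": -8, "dz": 5, "yaw": 0.36},
    {"hand": -1, "dx": -9, "dy": -8, "dz": 5, "yaw": 0.54},
    {"hand": -1, "dx": -9, "dy": -8, "dz": 5, "yaw": 0.72},
    {"hand": -1, "dx": -9, "dy": -8, "dz": 5, "yaw": 0.9},
    {"hand": -1, "dx": -9, "dy": -8, "dz": 5, "yaw": 1.08},
  ],
)

```text
clock: 12.0
tcp_pos: [0.512, -0.0962, 0.2526]
orientation: [-0.606, 0.606, -0.364, 0.364]
ft_force: [-0.4, 0.2, 0.3]
finger_gap: 0.0
```

```bash
python3 - <<'E'
from h import *
look('i'); st,R=tool(); print(R.round(3),st["q"].round(2));shift([.52,-.176,.25])
E
```

```text
t 12.0 tcp [ 0.512  -0.0962  0.2526] F [-0.4   0.17  0.34] gap 0.0
scene handle 0.59 [ 0.609 -0.172  0.168]
[[ 0.479  0.     0.878]
 [-0.878 -0.     0.479]
 [ 0.001 -1.     0.   ]] [-0.35  0.21 -0.05  1.31 -0.    2.29]
[0.52, -0.176, 0.25] -> d cm [ 7.36  0.25 -3.11]
```

View pics/i_scene.png

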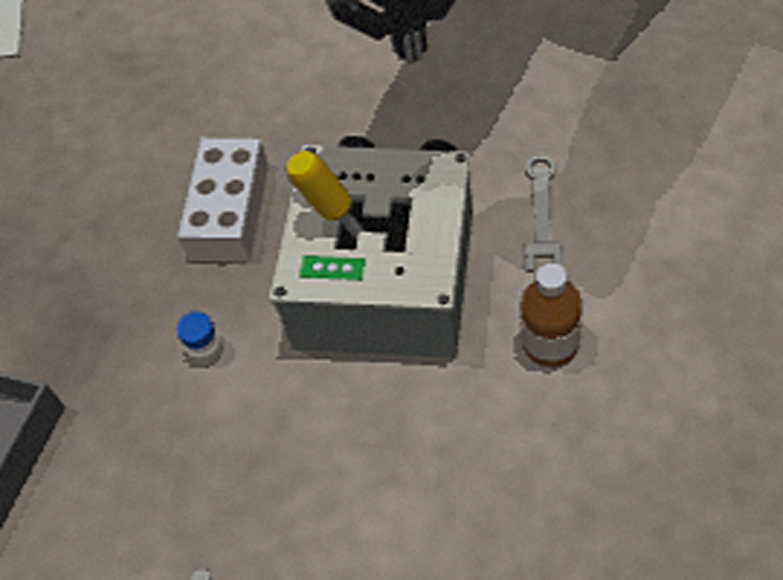

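View pics/i_top.png

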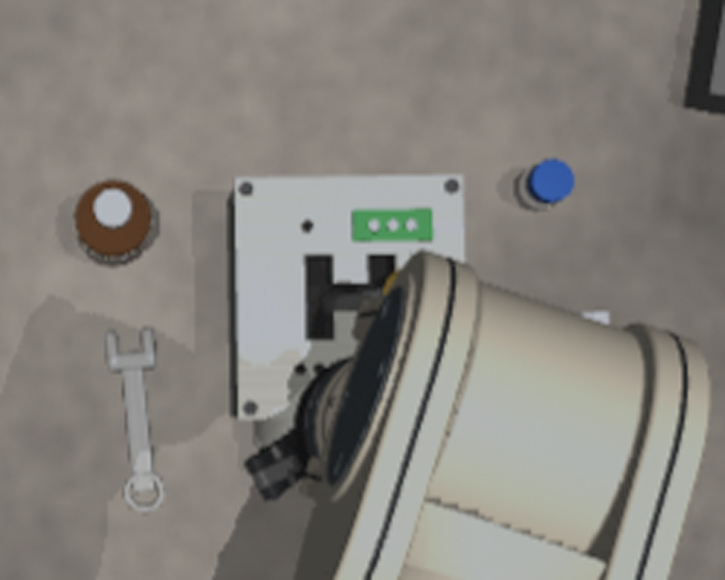

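Lever is leaning fully right, in line with the cross-slot; grip top at (302,160) in the zoom. Now go behind it.

Call:
send_rows(
  commands=[
    {"hand": -1, "dx": 2, "dy": 0.2, "dz": -1, "yaw": 0.18},
    {"hand": -1, "dx": 4.5, "dy": 0.2, "dz": -2, "yaw": 0.36},
    {"hand": -1, "dx": 7.4, "dy": 0.2, "dz": -3.1, "yaw": 0.5},
    {"hand": -1, "dx": 7.4, "dy": 3, "dz": -3.1, "yaw": 0.5},
    {"hand": -1, "dx": 7.4, "dy": 6, "dz": -3.1, "yaw": 0.5},
    {"hand": -1, "dx": 7.4, "dy": 8, "dz": -3.1, "yaw": 0.5},
    {"hand": -1, "dx": 7.4, "dy": 8, "dz": -3.1, "yaw": 0.5},
  ],
)

```text
clock: 13.08
tcp_pos: [0.5193, -0.1763, 0.1711]
orientation: [0.499, -0.5, 0.501, -0.5]
ft_force: [0.5, 0.1, 0.2]
finger_gap: 0.0003
```

```bash
python3 - <<'E'
from h import *
look('j'); st,R=tool(); print(R.round(3),st["q"].round(2));shift([.608,-.176,.172])
E
```

```text
t 13.075 tcp [ 0.5193 -0.1763  0.1711] F [0.52 0.11 0.22] gap 0.0003
scene handle 0.58 [ 0.609 -0.172  0.167]
scene handle 0.48 [ 0.611 -0.173  0.168]
top handle 0.97 [ 0.601 -0.168  0.174]
top handle 0.55 [ 0.603 -0.165  0.171]
[[-0.004  0.001  1.   ]
 [-1.    -0.001 -0.004]
 [ 0.001 -1.     0.001]] [-0.48  0.29 -0.14  1.14 -0.    2.67]
[0.608, -0.176, 0.172] -> d cm [-0.13  0.15  8.76]
```

View pics/j_scene.png

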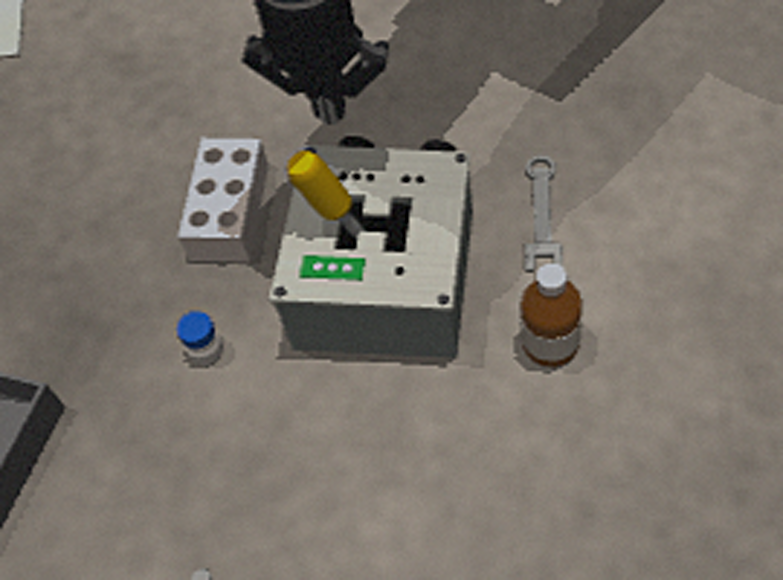

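Call:
send_rows(
  commands=[
    {"hand": -1, "dx": 0, "dy": 0, "dz": 2, "yaw": 0},
    {"hand": -1, "dx": 0, "dy": 0, "dz": 4, "yaw": 0},
    {"hand": -1, "dx": 0, "dy": 0, "dz": 5, "yaw": 0},
    {"hand": -1, "dx": 0, "dy": 0, "dz": 5.6, "yaw": 0},
    {"hand": -1, "dx": 0, "dy": 0, "dz": 6.2, "yaw": 0},
    {"hand": -1, "dx": 0, "dy": 0, "dz": 6.8, "yaw": 0},
    {"hand": -1, "dx": 0, "dy": 0, "dz": 7.4, "yaw": 0},
    {"hand": -1, "dx": 0, "dy": 0, "dz": 8, "yaw": 0},
    {"hand": -1, "dx": 0, "dy": 0, "dz": 8.3, "yaw": 0},
  ],
)

```text
clock: 14.4
tcp_pos: [0.6033, -0.1771, 0.1721]
orientation: [0.499, -0.499, 0.501, -0.501]
ft_force: [-1.7, -0.0, 1.1]
finger_gap: -0.0004
```

```bash
python3 - <<'E'
from h import *
look('k')
E
```

```text
t 14.4 tcp [ 0.6033 -0.1771  0.1721] F [-1.71 -0.01  1.06] gap -0.0004
scene handle 0.57 [ 0.637 -0.17   0.172]
scene handle 0.51 [ 0.642 -0.129  0.104]
top handle 0.51 [ 0.637 -0.161  0.156]
```

View pics/k_scene.png

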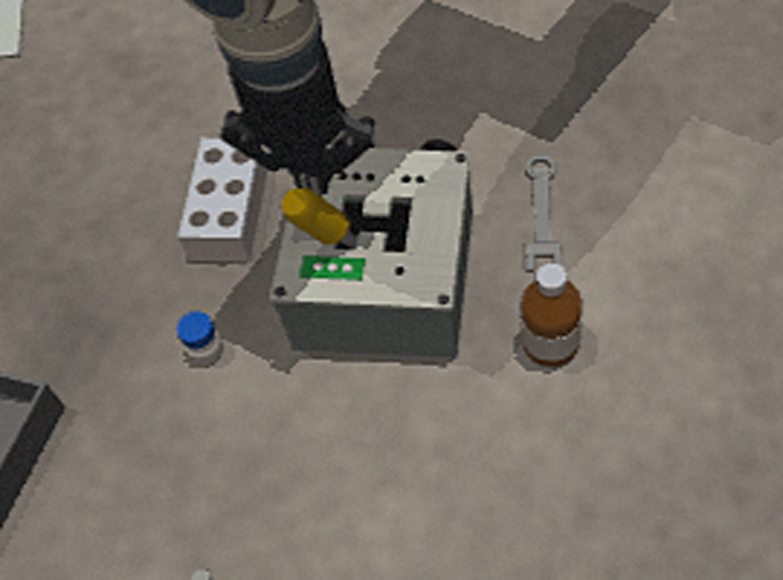

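Call:
send_rows(
  commands=[
    {"hand": -1, "dx": 0, "dy": 0, "dz": 0.3, "yaw": 0},
    {"hand": -1, "dx": 0, "dy": 0, "dz": 0.6, "yaw": 0},
    {"hand": -1, "dx": 0, "dy": 0, "dz": 0.6, "yaw": 0},
  ],
)

```text
clock: 14.98
tcp_pos: [0.6091, -0.1772, 0.1721]
orientation: [0.499, -0.499, 0.501, -0.501]
ft_force: [-1.3, 0.5, -0.5]
finger_gap: -0.0001
```

Call:
send_rows(
  commands=[
    {"hand": -1, "dx": 0, "dy": 0, "dz": 0.2, "yaw": 0},
    {"hand": -1, "dx": 0, "dy": 0, "dz": 0.3, "yaw": 0},
    {"hand": -1, "dx": 0, "dy": 0, "dz": 0.3, "yaw": 0},
  ],
)

```text
clock: 15.35
tcp_pos: [0.612, -0.1773, 0.1723]
orientation: [-0.499, 0.499, -0.501, 0.501]
ft_force: [-2.7, 0.2, -0.6]
finger_gap: 0.0003
```

Call:
send_rows(
  commands=[
    {"hand": -1, "dx": 0, "dy": 0, "dz": 0.2, "yaw": 0},
    {"hand": -1, "dx": 0, "dy": 0, "dz": 0.3, "yaw": 0},
    {"hand": -1, "dx": 0, "dy": 0, "dz": 0.3, "yaw": 0},
  ],
)

```text
clock: 15.72
tcp_pos: [0.6148, -0.1773, 0.1721]
orientation: [0.499, -0.499, 0.501, -0.501]
ft_force: [-4.0, -0.5, -0.9]
finger_gap: 0.0003
```

```bash
python3 - <<'E'
from h import *
look('l')
E
```

```text
t 15.725 tcp [ 0.6148 -0.1773  0.1721] F [-4.03 -0.45 -0.89] gap 0.0003
scene handle 0.85 [ 0.65  -0.169  0.173]
top handle 0.61 [ 0.644 -0.155  0.149]
```

View pics/l_scene.png

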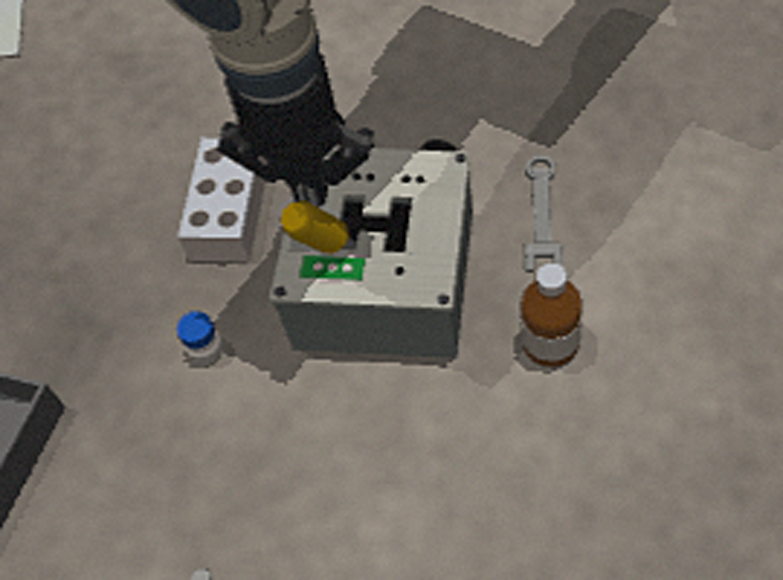

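Call:
send_rows(
  commands=[
    {"hand": -1, "dx": 0, "dy": 0, "dz": 0.2, "yaw": 0},
    {"hand": -1, "dx": 0, "dy": 0, "dz": 0.2, "yaw": 0},
  ],
)

```text
clock: 16.18
tcp_pos: [0.6166, -0.1773, 0.172]
orientation: [0.498, -0.499, 0.502, -0.501]
ft_force: [-5.7, -1.0, -0.4]
finger_gap: -0.0
```

Call:
send_rows(
  commands=[
    {"hand": -1, "dx": 0, "dy": 0, "dz": 0.2, "yaw": 0},
    {"hand": -1, "dx": 0, "dy": 0, "dz": 0.2, "yaw": 0},
  ],
)

```text
clock: 16.42
tcp_pos: [0.6181, -0.1772, 0.1718]
orientation: [0.498, -0.499, 0.502, -0.501]
ft_force: [-8.4, 1.1, -0.3]
finger_gap: 0.0001
```

Call:
send_rows(
  commands=[
    {"hand": -1, "dx": 0, "dy": 0, "dz": 0.2, "yaw": 0},
    {"hand": -1, "dx": 0, "dy": 0, "dz": 0.2, "yaw": 0},
  ],
)

```text
clock: 16.68
tcp_pos: [0.6196, -0.1771, 0.1715]
orientation: [0.498, -0.499, 0.502, -0.5]
ft_force: [-9.6, 0.9, -1.6]
finger_gap: -0.0003
```

Call:
send_rows(
  commands=[
    {"hand": -1, "dx": 0, "dy": 0, "dz": -1, "yaw": 0},
    {"hand": -1, "dx": 0, "dy": 0, "dz": -4, "yaw": 0},
    {"hand": -1, "dx": 0, "dy": 0, "dz": -9, "yaw": 0},
    {"hand": -1, "dx": 0, "dy": -5, "dz": -14, "yaw": 0},
    {"hand": -1, "dx": 0, "dy": -9, "dz": -18, "yaw": 0},
    {"hand": -1, "dx": 0, "dy": -9, "dz": -18, "yaw": 0},
  ],
)

```text
clock: 17.42
tcp_pos: [0.4405, -0.1769, 0.2665]
orientation: [-0.499, 0.498, -0.499, 0.504]
ft_force: [-0.2, -0.2, -0.7]
finger_gap: -0.0003
```

```bash
python3 - <<'E'
from h import *
look('m')
s,_,_=cam("scene")
c=np.array([.601,-.1325,.03])
for a in(.22,.32):
  for f in(.2,.25,.3):
    d=np.array([np.tan(f),-np.tan(a),1]);d/=np.linalg.norm(d)
    print(a,f,((proj([c+.168*d,c+.132*d],s)-130)*2.9).round())
E
```

```text
t 17.425 tcp [ 0.4405 -0.1769  0.2665] F [-0.23 -0.22 -0.66] gap -0.0003
scene handle 0.88 [ 0.649 -0.172  0.172]
scene handle 0.59 [ 0.652 -0.17   0.175]
top handle 0.9 [ 0.639 -0.164  0.163]
0.22 0.2 [[314. 194.]
 [331. 210.]]
0.22 0.25 [[313. 203.]
 [330. 217.]]
0.22 0.3 [[313. 212.]
 [330. 224.]]
0.32 0.2 [[296. 195.]
 [317. 211.]]
0.32 0.25 [[295. 204.]
 [317. 218.]]
0.32 0.3 [[295. 213.]
 [316. 225.]]
```

View pics/m_scene.png

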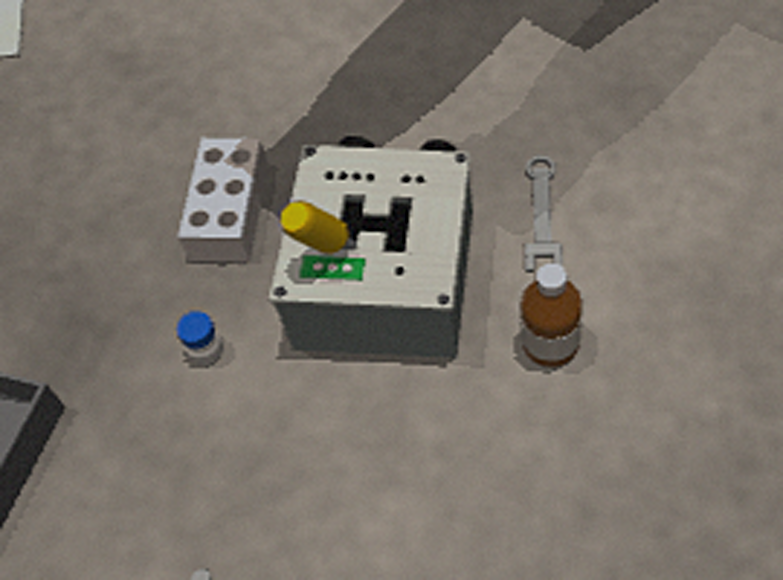

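View pics/m_top.png

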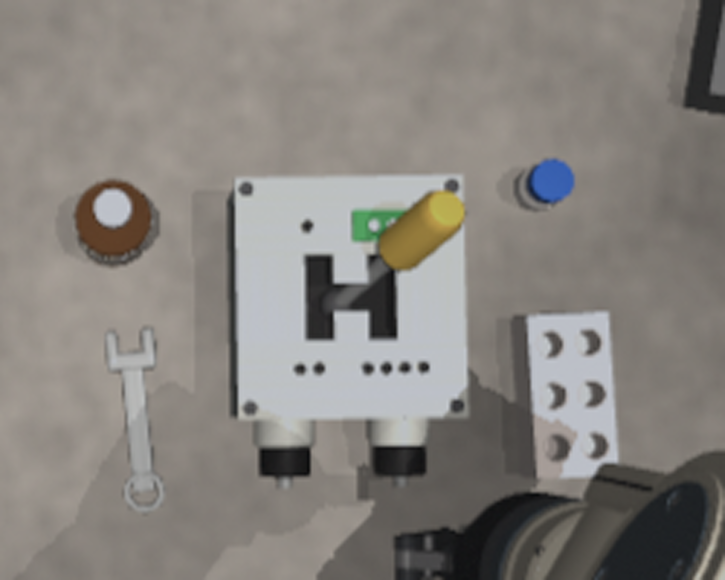

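```bash
python3 - <<'E'
from h import *
s,_,_=cam("top")
for c in ([.601,-.1325,.03],[.603,-.133,.03]):
  for f in(.24,.27,.3):
    d=np.array([np.tan(f),-np.tan(.32),1]);d/=np.linalg.norm(d)
    print(c,f,((proj([np.array(c)+.168*d],s)-[290,80])*2.9).round())
E
```

```text
[0.601, -0.1325, 0.03] 0.24 [[451. 228.]]
[0.601, -0.1325, 0.03] 0.27 [[450. 221.]]
[0.601, -0.1325, 0.03] 0.3 [[448. 214.]]
[0.603, -0.133, 0.03] 0.24 [[451. 225.]]
[0.603, -0.133, 0.03] 0.27 [[450. 218.]]
[0.603, -0.133, 0.03] 0.3 [[449. 211.]]
```

Both views agree: lever at fore ≈ 0.30, across ≈ 0.32; loose objects are unmoved.

```bash
python3 -c "from plant import *;print(sign_off())"
```

```text
the job is handed in; nothing more can be done
None
```

The lever is in the third slot, against its forward stop, and I have handed the job in; `sign_off()` gives no verdict.

I kept the fingers shut and used only the fingertips, in three pushes:
1. Forward out of the back-left slot until it was in line with the cross-slot.
2. To the right along the cross-slot to its end.
3. Forward into the third slot until the push force rose steadily to about 10 N, which I took as the stop.

I then drew the hand straight back and up, clear of the lever.

**Lever position:** in the last pictures from both cameras the lever fits a forward lean of about 0.30 rad and a sideways lean of about 0.32 rad. It stayed there after the hand left.

**Other checks:** in the last pictures the bottle, jar, rack and spanner looked upright and unmoved. I did not measure them again. The lever never looked close to the fourth slot, and I had used 17.4 s of the 54 s at the last check.

**Problems:** two move calls were refused because their rows left out some fields. They did not move the arm. The trained network's readings of the handle were off by about 10–20 mm at times, so I judged the lever's lean from the grip's top in the pictures instead.

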